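# Set the router stand's side stop

### The arm

A 7-joint arm with a two-finger parallel gripper is mounted at the origin on the work surface. World frame = base frame: x ahead of the robot, y to its left, z up, the work surface at z = 0. Lengths are in m, angles in rad, forces in N, time in s.
With the tool pointing down it reaches from about 0.425 to 0.925 m from the base axis. Payload 6.8 kg.
Tool frame: the origin (TCP) lies on the mounting face of the last link; the fingertips stand 173 mm ahead of it and the grasp point (between the pads) lies 155 mm ahead of it; z points along the fingers, y is the line along which they close (so a half turn about z gives the same grasp; the last joint's range is limited). The gripper opens to 85 mm and grips with 20 to 120 N. Pads are 22 mm wide; open, the fingers measure 114 mm over their backs; the gripper's body (76 mm by 85 mm) begins 54 mm behind the grasp point. The pads swing forward as they close: fully open they stand 13 mm farther back than shut.
Start: joints at [-1.376, 0.477, 0.022, 1.555, -0.011, 1.109, -0.083], TCP at [0.201, 0.644, 0.405] pointing down, gripper open.
Joint ranges: [-2.96, 2.96], [-0.34, 2.1], [-1.41, 1.46], [0.24, 2.44], [-1.37, 4.51], [0.17, 1.92], [-2.96, 2.96]. Speed limits (rad/s): [2.39, 2.39, 3.14, 3.14, 3.14, 3.14, 3.14].

### API

Orientations are given as a unit quaternion [w, x, y, z].
In Python, from station import bot gives the robot as it stands. The module is installed in compiled form; this text tells all that it offers.
- The arm moves only by the shell command python3 -m pendant 'ROWS' [FORCE]. ROWS is JSON, a list of rows, each a list of 5 numbers: the finger opening in m, from 0 to 0.0854, then the shift along the tool's x, y, z in m, then the turn about the tool's z in degrees. In form: [[jaw, x, y, z, yaw], ...]. A call has 1 to 12 rows; each row shifts and turns the commanded pose from where the row before left it, along the tool's axes as they then stand; what a row does not reach is not made up. A row lasts 1/12 s, in which the tool goes at most 41.7 mm and 7.16 degrees, less where a joint would pass 70% of its speed; a pose out of reach is approached as far as the arm can. A call with a gripper value outside its range is refused whole. The fingers move at their own pace and stop on an object; FORCE is the grip in N (left out, the last holds). Time passes only in rows, so rows that do not move let the fingers close. It gives the time, the measured TCP pose, the force, the opening and the grip force at its end, in the units of the state.
- bot.get_obs(): the state, without advancing time (a new reading comes with each control period).
- bot.read_camera(name): name is "side" or "top"; returns (picture, depth): 400x640x3 uint8, blue, green, red; 400x640 float32, m along the optical axis (not along the pixel's ray), 0 where there is no reading.
- bot.camera_model(name): a dict with "intrinsics" (3x3 intrinsics, pixels), "R" (3x3) and "t" (3): a world point X has camera coordinates R X + t. Camera axes: x right, y down, z forward; pixel columns grow to the right and rows downward; lengths in m; the calibration is good to about 2 mm. A picture is of the moment at which its call begins. camera_model takes no time and is no camera call.
- bot.hand_in(): hands the job in; it is judged then, once.
Trained networks look in the newest picture that a camera, given by its name, has taken for a name from the list of things; names that differ only in an ending like _2 or _b are one class to them, and where a whole thing is asked for, a point or a joint stands for the part that bears it (a point fixed in the world has none). Each returns a list of dicts, best first, with "score" (0 to 1); they miss things now and then, are a little off and sometimes report something else, mostly with a low value. They report only what shows in the picture. A call takes as long as a camera call.
- bot.boxes_of(name, camera): "at" ([column, row] in pixels, amid what is visible of it).
- bot.trace(name, camera): "mask" (400x640 bool, what is visible of it) and "at" ([column, row] in pixels, amid what is visible of it).
- bot.pinpoint(name, camera): "at" ([column, row] in pixels: a listed point, or the origin of a listed thing).
The state is a dict: "t": time; "q": joint angles; "joint_vel": joint speeds; "joint_torque": joint torques, N m; "eef_pos": TCP position; "tool_rot": TCP orientation; "contact_force": force on the tool from outside, world axes, zero at the start; "torque": the same for the moment, N m; "gripper_width": opening from 0.0 (shut) to 1.0 (fully open); "grasp_force": force on a finger pad.
Only numpy, scipy, OpenCV 4.12 (cv2) and the standard library are available. Lean on these libraries where they do the work, as an engineer would, in place of code of your own. Each camera call takes 0.05 s, during which the arm holds its last target. There are 200 camera calls.

### The job

Set the upright router stand to the width marked by the green clip: push its orange side stop along the rail until it clicks into the notch at the green clip, then draw the hand away and leave it there. Push it gently, do not grip it or lift it, and leave the router, white switch box, power adapter and mug where they are.

Things in the scene. Friction and masses are not known exactly. Their poses are not given: they have to be found in the camera images.
- stand: Black stand fixed to the table: base plate 130 (x) x 275 (y) x 12 mm high, reaching from y -135 to +140; origin on the table below the rail. The rail, 34 mm wide, 20 mm high, runs along the stand's y at x = 0. Fixed upright cheek at the +y end, 50 (x) x 15 (y) mm, inner face at y +120, top at 90 mm. Three notches lie at y -40, 0 and +40 mm.
- notch_middle (a point): Middle notch of the rail (stand y = 0), 12 mm above the table. Every notch lies between two rounded cross ridges, crests 5.6 mm before and behind it. A sprung pin under the stop climbs the ridge: the push rises to some 8-15 N (from 11 mm before the notch to the crest), then falls to nothing as the stop snaps forward by itself into the notch; getting out takes the same push.
- stop (a joint): Travel of the orange side stop along the rail towards the stand's +y, 0 to 0.160 m; its centre is at stand y = -0.100 + value, so the notches are at 0.060, 0.100 and 0.140. It starts short of the first notch (value under 0.04) and must go towards +y, perhaps through notches that are not wanted. About 1.2 N of friction.
- fence_top (a point): Centre of the top edge of the orange side stop, 90 mm above the table, with a white line along the top. The stop is an upright plate 80 (stand x) x 20 (stand y) mm, flat faces towards -y and +y, from 36 to 90 mm above the table, on a set-back grey foot 14 mm thick, 44 mm wide. Held down by a spring of about 5 N: it would come up if pulled.
- clip_green: Green clip 18 (x) x 14 (y) x 14 mm on the base plate's +x edge (stand x = +55 mm), level with the wanted notch; origin at the centre of its underside, 12 mm above the table, axes as the stand's. The stop is right when its centre has the clip's y (in the stand's frame).
- clip_grey1: Grey clip, same size, level with one of the other two notches.
- clip_grey2: Grey clip, same size, level with the remaining notch.
- router: Loose black router 110 (x) x 170 (y) x 30 mm with two upright antennas to 178 mm height; origin under its centre. Leave alone.
- switchbox: Loose white network switch 60 x 95 x 26 mm, origin under its centre. Leave alone.
- adapter: Loose black power adapter 40 x 62 x 32 mm, origin under its centre. Leave alone.
- mug: Loose blue mug, 76 mm across, 85 mm high, handle at its +y; origin under its centre. Leave alone.
- fence: The same orange side stop as a body (plate only); origin on the table plane below its centre, axes as the stand's.

How it is judged:
By the outcome, as a careful person would: the job done as asked, in the order asked, and still so for the second after the job is handed in, with the robot touching nothing.
It also fails if it takes over 38 s, if anything falls off the work surface, if the arm or the gripper's body presses on something with over 40 N, if the wrist force passes 120 N, or if a joint passes its speed limit or range.

## Working session

There is one attempt and no reset: what is moved stays moved. The work goes in short steps, Python scripts to look and compute and a shell command to move; the robot and the scene stay as the last step left them, time stands still between calls to the robot, and variables do not carry over. Pictures are saved under pics/ and viewed, at most 10 in all, crops included, and the job is handed in when it is done.

```bash
mkdir -p pics
cat > h.py <<'E'
import numpy as np,cv2
from station import bot
def ray(cam,px):
    m=bot.camera_model(cam);K,R,t=map(np.array,(m["intrinsics"],m["R"],m["t"]))
    return -R.T@t, R.T@np.linalg.inv(K)@np.array([px[0],px[1],1.])
def atz(cam,px,z):
    c,d=ray(cam,px); return c+d*(z-c[2])/d[2]
def dep(cam,px,D):
    c,d=ray(cam,px); return c+d*D[int(round(px[1])),int(round(px[0]))]
E
python3 - <<'E'
from h import *
np.set_printoptions(precision=4,suppress=True)
ims=[]
for c in("top","side"):
    im,D=bot.read_camera(c); cv2.imwrite(f"pics/{c}0.png",im)
    print(c,ray(c,(320,200)))
    for n,z in(("stand",0),("notch_middle",.012),("fence_top",.09),("clip_green",.012),("clip_grey1",.012),("router",0),("switchbox",0),("adapter",0),("mug",0),("fence",0)):
        for r in bot.pinpoint(n,c)[:3]: print(n,np.round(r["at"]),round(r["score"],2),atz(c,r["at"],z))
o=bot.get_obs();print(o)
E
```

```text
top (array([ 0.5111, -0.1126,  0.7819]), array([ 0.0664,  0.0191, -0.9977]))
stand [296. 197.] 0.78 [ 0.5703 -0.0446  0.    ]
notch_middle [301. 191.] 0.62 [ 0.5806 -0.0575  0.012 ]
fence_top [337. 209.] 0.56 [ 0.5403 -0.1313  0.09  ]
clip_green [325. 177.] 0.62 [ 0.6117 -0.1086  0.012 ]
clip_grey1 [307. 167.] 0.46 [ 0.6328 -0.0688  0.012 ]
clip_grey1 [293. 160.] 0.4 [ 0.649  -0.0385  0.012 ]
switchbox [343. 152.] 0.97 [ 0.6695 -0.1471  0.    ]
adapter [276. 248.] 0.57 [ 0.46   -0.0047  0.    ]
adapter [307. 169.] 0.43 [ 0.6303 -0.069   0.    ]
mug [300. 106.] 0.76 [ 0.7713 -0.0523  0.    ]
mug [300. 192.] 0.21 [ 0.5797 -0.0537  0.    ]
fence [338. 209.] 0.66 [ 0.543  -0.1365  0.    ]
side (array([0.1713, 0.3183, 0.7392]), array([ 0.4762, -0.4873, -0.7321]))
stand [308. 252.] 0.82 [ 0.5725 -0.0522  0.    ]
notch_middle [301. 250.] 0.78 [ 0.5797 -0.0409  0.012 ]
fence_top [344. 208.] 0.92 [ 0.5445 -0.1289  0.09  ]
fence_top [306. 203.] 0.43 [ 0.6078 -0.0897  0.09  ]
clip_green [313. 221.] 0.44 [ 0.6144 -0.111   0.012 ]
clip_grey1 [275. 234.] 0.55 [ 0.6488 -0.0341  0.012 ]
clip_grey1 [
[... 223 characters left out ...]
[ 0.457  -0.0048  0.    ]
mug [244. 207.] 0.97 [ 0.7647 -0.0483  0.    ]
mug [303. 202.] 0.34 [ 0.6762 -0.1442  0.    ]
fence [343. 240.] 0.71 [ 0.539  -0.1217  0.    ]
{'t': 1.1, 'q': array([-1.3761,  0.477 ,  0.0224,  1.5554, -0.0115,  1.1093, -0.0831]), 'joint_vel': array([ 0.0011,  0.0008, -0.0003, -0.0002,  0.0005, -0.0014,  0.0001]), 'joint_torque': array([  0.0003, -59.6333,   1.6066, -28.1549,   0.0126,   0.0014,
         0.    ]), 'eef_pos': array([0.2013, 0.6443, 0.4047]), 'tool_rot': array([-0.    ,  0.1508,  0.9886,  0.    ]), 'contact_force': array([ 0.1205, -0.0448, -0.115 ]), 'torque': array([-0.021 ,  0.0209,  0.0202]), 'grasp_force': 0.0, 'gripper_width': 0.9967598334631411}
```

View pics/top0.png

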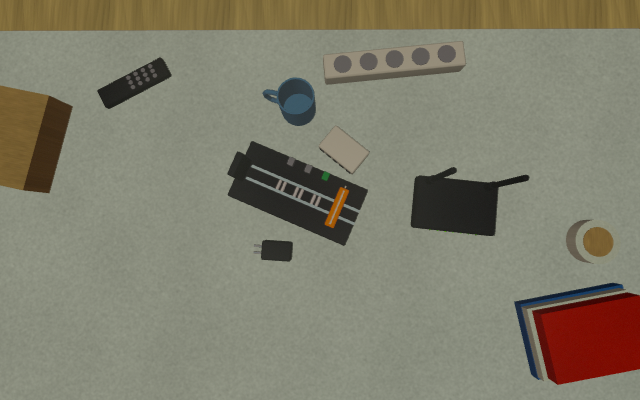

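View pics/side0.png

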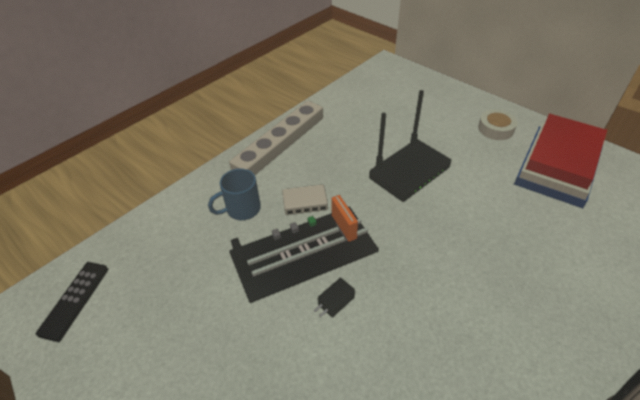

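The green clip, at top (325,177), lines up with the notch nearest the stop, the first one (316,200). The cheek at (237,165) marks +y, so the push is to the left and up in the top picture. Next I'll refine the stand's heading and plan the approach.

Run:
```python
from h import *
np.set_printoptions(precision=4,suppress=True)
im,D=bot.read_camera("top")
def pts(mask):
    v,u=np.nonzero(mask); return np.array([dep("top",(a,b),D) for a,b in zip(u,v) if D[b,a]>0])
m=bot.trace("stand","top")[0]["mask"];P=pts(m);P=P[P[:,2]<.03]
r=cv2.minAreaRect((P[:,:2]*1000).astype(np.float32));print("stand rect mm",r)
hsv=cv2.cvtColor(im,cv2.COLOR_BGR2HSV);o=cv2.inRange(hsv,(5,150,90),(22,255,255))>0
v,u=np.nonzero(o);k=(u>300)&(u<370)&(v>170)&(v<240);mm=np.zeros_like(o);mm[v[k],u[k]]=1
P=pts(mm);T=P[P[:,2]>.08];print("fence top",len(T),T.mean(0),np.median(P[:,2]));print(cv2.minAreaRect((T[:,:2]*1000).astype(np.float32)))
im2,D2=bot.read_camera("side")
for c in("top","side"):
  for n,z in(("router",0.03),):
    for q in bot.trace(n,c)[:1]:
      Dm=(D,D2)[c=="side"];v,u=np.nonzero(q["mask"]);Q=np.array([dep(c,(a,b),Dm) for a,b in zip(u,v) if Dm[b,a]>0]);Q=Q[Q[:,2]>.06];print("antennas",Q.min(0),Q.max(0))
```

```text
Traceback (most recent call last):
  File "h.py", line 9, in dep
    c,d=ray(cam,px); return c+d*D[int(round(px[1])),int(round(px[0]))]
        ~~~^^^^^^^^
  File "h.py", line 4, in ray
    m=bot.camera_model(cam);K,R,t=map(np.array,(m["intrinsics"],m["R"],m["t"]))
ValueError: time passes only in moves, steps and waits
```

```bash
python3 -m pendant '[[0,0,-0.04,0,0],[0,-0.01,-0.04,0,0],[0,-0.01,-0.04,0,0],[0,-0.01,-0.04,0,0]]'; python3 -c "
from station import bot;print(bot.get_obs()['q'])"
```

```text
t: 1.53
eef_pos: [0.1818, 0.4809, 0.4044]
tool_rot: [0.0, 0.151, 0.989, -0.0]
contact_force: [1.2, 0.1, -0.1]
gripper_width: 0.456
grasp_force: 0.0
[-1.34365472  0.21315617  0.01500105  1.93697298 -0.00371626  0.99163297
 -0.05848251]
```

```bash
cat > h.py <<'E'
import numpy as np,cv2,functools
from station import bot
@functools.lru_cache(None)
def model(cam):
    m=bot.camera_model(cam);K,R,t=map(np.array,(m["intrinsics"],m["R"],m["t"]))
    return -R.T@t, R.T@np.linalg.inv(K)
def atz(cam,px,z):
    c,A=model(cam);d=A@np.array([px[0],px[1],1.]); return c+d*(z-c[2])/d[2]
def cloud(cam,mask,D):
    c,A=model(cam);v,u=np.nonzero(mask&(D>0)); return c+(A@np.array([u,v,np.ones(len(u))])*D[v,u]).T
E
python3 - <<'E'
from h import *
np.set_printoptions(precision=4,suppress=True)
im,D=bot.read_camera("top")
m=bot.trace("stand","top")[0]["mask"];P=cloud("top",m,D);P=P[P[:,2]<.03]
print("stand rect mm",cv2.minAreaRect((P[:,:2]*1000).astype(np.float32)))
o=cv2.inRange(cv2.cvtColor(im,cv2.COLOR_BGR2HSV),(5,150,90),(22,255,255))>0
b=np.zeros_like(o);b[170:240,300:370]=1
P=cloud("top",o&b,D);T=P[P[:,2]>.08];print("fence top",len(P),len(T),T.mean(0));print(cv2.minAreaRect((T[:,:2]*1000).astype(np.float32)))
im2,D2=bot.read_camera("side")
for c,Dm in(("top",D),("side",D2)):
    for q in bot.trace("router",c)[:1]:
      Q=cloud(c,q["mask"],Dm);Q=Q[(Q[:,2]>.06)&(Q[:,2]<.2)];print("antennas",Q.min(0),Q.max(0))
E
```

```text
stand rect mm ((584.2379150390625, -38.42034912109375), (300.9708251953125, 133.94943237304688), 66.60455322265625)
fence top 364 362 [ 0.5439 -0.1308  0.0886]
((544.1992797851562, -131.05125427246094), (19.686246871948242, 79.39193725585938), 67.28764343261719)
antennas [ 0.5855 -0.4452  0.06  ] [ 0.6087 -0.3178  0.1797]
antennas [ 0.5843 -0.4425  0.0601] [ 0.6097 -0.3118  0.1785]
```

```bash
python3 -m pendant '[[0,-0.038,-0.012,0,5.6],[0,-0.038,-0.012,0,0],[0,-0.038,-0.012,0,0],[0,-0.038,-0.012,0,0],[0,-0.038,-0.012,0,0],[0,-0.038,-0.012,0,0],[0,-0.021,-0.033,0,0],[0,-0.021,-0.033,0,0],[0,-0.021,-0.033,0,0],[0,-0.021,-0.033,0,0],[0,-0.021,-0.033,0,0],[0,-0.021,-0.033,0,0]]'; python3 -c "
from station import bot;print(bot.get_obs()['q'])"
```

```text
t: 2.78
eef_pos: [0.4067, 0.0983, 0.4055]
tool_rot: [0.001, 0.198, 0.98, 0.0]
contact_force: [1.3, 0.2, -0.1]
gripper_width: -0.004
grasp_force: 0.0
[-0.75356036  0.02982171  0.37952238  2.15107377 -0.0129885   0.96062281
  0.8045676 ]
```

```bash
python3 -m pendant '[[0,-0.027,-0.027,0,0],[0,-0.027,-0.027,0,0],[0,-0.027,-0.027,0,0],[0,-0.027,-0.027,0,0],[0,-0.027,-0.027,0,0],[0,-0.027,-0.027,0,0],[0,-0.027,-0.027,0,0],[0,-0.027,-0.027,0,0],[0,0,0,0.03,0],[0,0,0,0.03,0],[0,0,0,0.02,0],[0,0,0,0,0]]'; python3 -c "
from station import bot;print(bot.get_obs()['q'])"
```

```text
t: 3.78
eef_pos: [0.5204, -0.1831, 0.3208]
tool_rot: [-0.003, 0.198, 0.98, -0.001]
contact_force: [-0.6, 0.7, 0.2]
gripper_width: -0.003
grasp_force: 0.0
[-0.22208253  0.42115102  0.57082087  1.95999182 -0.2957997   0.84931276
  1.67971548]
```

```bash
python3 -m pendant '[[0,0,0,0.03,0],[0,0,0,0.03,0],[0,0,0,0.02,0],[0,0,0,0.008,0],[0,0,0.005,0,0],[0,0,0.005,0,0],[0,0,0.005,0,0],[0,0,0,0,0],[0,0,0,0,0]]'
python3 - <<'E'
from h import *
im,D=bot.read_camera("side");cv2.imwrite("pics/s1.png",cv2.resize(im[130:300,230:430],None,fx=3.5,fy=3.5))
print(bot.get_obs()["contact_force"])
E
```

```text
t: 4.53
eef_pos: [0.5267, -0.1697, 0.2379]
tool_rot: [0.001, 0.198, 0.98, 0.0]
contact_force: [1.0, -0.4, -0.4]
gripper_width: 0.001
grasp_force: 0.0
[0.14832292 0.39008999 0.83027435]
```

View pics/s1.png

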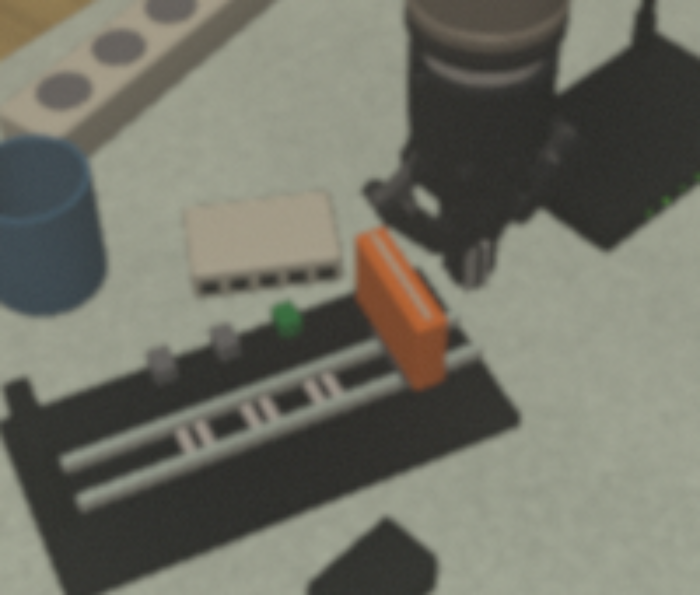

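The picture shows closed fingertips at crop (475,270), just behind the -y face of the orange stop and near the middle of its width. The green clip at (287,318) is level with the first notch at (322,388). I'll push in small steps.

```bash
python3 -m pendant '[[0,0,0.003,0,0],[0,0,0.003,0,0],[0,0,0.003,0,0],[0,0,0.003,0,0],[0,0,0,0,0]]';python3 -m pendant '[[0,0,0.003,0,0],[0,0,0.003,0,0],[0,0,0.003,0,0],[0,0,0.003,0,0],[0,0,0,0,0]]';python3 -m pendant '[[0,0,0.003,0,0],[0,0,0.003,0,0],[0,0,0.003,0,0],[0,0,0,0,0]]'
python3 - <<'E'
from h import *
im,D=bot.read_camera("top");cv2.imwrite("pics/t2.png",cv2.resize(im[130:260,210:390],None,fx=4,fy=4))
o=cv2.inRange(cv2.cvtColor(im,cv2.COLOR_BGR2HSV),(5,150,90),(22,255,255))>0
im,D=bot.read_camera("side")
print([(atz("side",r["at"],.09),r["score"]) for r in bot.pinpoint("fence_top","side")[:2]])
E
```

```text
t: 5.0
eef_pos: [0.5308, -0.1583, 0.2366]
tool_rot: [-0.0, 0.198, 0.98, 0.0]
contact_force: [-0.6, 0.9, -0.2]
gripper_width: -0.0
grasp_force: 0.0
t: 5.42
eef_pos: [0.5354, -0.1476, 0.2366]
tool_rot: [-0.0, 0.199, 0.98, 0.0]
contact_force: [0.4, 0.0, 0.2]
gripper_width: -0.002
grasp_force: 0.1
t: 5.75
eef_pos: [0.539, -0.1391, 0.2367]
tool_rot: [0.0, 0.199, 0.98, 0.0]
contact_force: [0.3, -0.9, 0.2]
gripper_width: -0.001
grasp_force: 0.3
[(array([ 0.55142282, -0.11659638,  0.09      ]), 0.67)]
```

Contact is made: the stop has moved about 14 mm and follows the hand. About 30 mm remains to the notch.

```bash
python3 -m pendant '[[0,0,0.003,0,0],[0,0,0.003,0,0],[0,0,0.003,0,0],[0,0,0.003,0,0],[0,0,0.003,0,0],[0,0,0,0,0]]';python3 -m pendant '[[0,0,0.001,0,0],[0,0,0.001,0,0],[0,0,0.001,0,0],[0,0,0,0,0]]'; python3 -m pendant '[[0,0,0.001,0,0],[0,0,0.001,0,0],[0,0,0,0,0]]'
```

```text
t: 6.4
eef_pos: [0.5449, -0.1252, 0.2367]
tool_rot: [0.0, 0.198, 0.98, 0.0]
contact_force: [0.1, -0.8, -0.4]
gripper_width: -0.002
grasp_force: 0.2
t: 6.73
eef_pos: [0.5457, -0.1232, 0.2367]
tool_rot: [-0.0, 0.199, 0.98, 0.0]
contact_force: [-0.1, -0.5, 0.2]
gripper_width: 0.003
grasp_force: 0.5
t: 6.98
eef_pos: [0.5466, -0.1213, 0.2367]
tool_rot: [0.0, 0.199, 0.98, 0.0]
contact_force: [-1.5, -0.6, 0.4]
gripper_width: -0.001
grasp_force: 0.5
```

```bash
for i in 1; do python3 -m pendant '[[0,0,0.001,0,0],[0,0,0.001,0,0],[0,0,0,0,0]]'; done | grep -E "pos|force"; python3 -m pendant '[[0,0,0.001,0,0],[0,0,0,0,0]]'| grep -E "pos|force";python3 -m pendant '[[0,0,0.001,0,0],[0,0,0,0,0]]'| grep -E "pos|force"
```

```text
eef_pos: [0.5473, -0.1194, 0.2367]
contact_force: [-0.8, -1.5, 0.6]
grasp_force: 0.5
eef_pos: [0.5477, -0.1185, 0.2367]
contact_force: [-0.8, -0.8, 0.2]
grasp_force: 0.5
eef_pos: [0.5481, -0.1176, 0.2367]
contact_force: [-0.6, -0.1, 0.3]
grasp_force: 0.6
```

Run:
```python
from h import *
im,D=bot.read_camera("side");cv2.imwrite("pics/s3.png",cv2.resize(im[130:300,230:430],None,fx=3.5,fy=3.5))
print(bot.get_obs()["contact_force"])
for r in bot.pinpoint("fence_top","side")[:2]:p=atz("side",r["at"],.09);print(p,r["score"],p[:2]@[.391,.921])
bot.read_camera("top")
for r in bot.pinpoint("clip_green","top")[:2]:p=atz("top",r["at"],.012);print(p,r["score"],p[:2]@[.391,.921])
```

```text
[-0.26435974  0.50893332  0.92200454]
[ 0.56288945 -0.09965676  0.09      ] 0.7 0.12830590112671061
[ 0.51092151 -0.28863361  0.09      ] 0.38 -0.06606124668668509
```

View pics/s3.png

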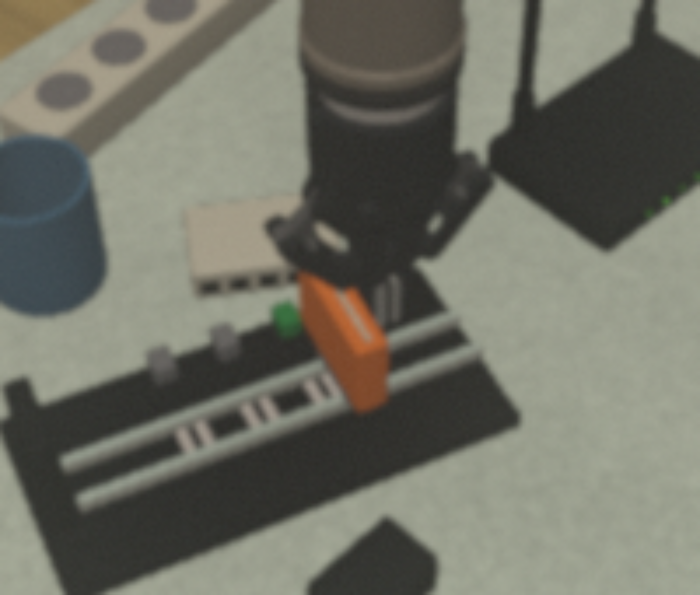

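The stop, at crop (345,345), is still short of the first notch, whose ridges are both visible at (320,388). I'll keep pushing in 1 mm steps.

```bash
for i in 1; do
python3 -m pendant '[[0,0,0.001,0,0],[0,0,0.001,0,0],[0,0,0,0,0]]'; 
python3 -m pendant '[[0,0,0.001,0,0],[0,0,0,0,0]]'
python3 -m pendant '[[0,0,0.001,0,0],[0,0,0,0,0]]';
done| grep -E "pos|force"
```

```text
eef_pos: [0.5486, -0.1164, 0.2367]
contact_force: [-2.2, -3.0, 0.9]
grasp_force: 1.7
eef_pos: [0.5489, -0.1158, 0.2368]
contact_force: [-2.3, -3.4, 0.9]
grasp_force: 2.5
eef_pos: [0.549, -0.1154, 0.2368]
contact_force: [-2.6, -5.9, 1.7]
grasp_force: 3.2
```

```bash
for i in 1; do
python3 -m pendant '[[0,0,0.001,0,0],[0,0,0,0,0]]'; 
python3 -m pendant '[[0,0,0.001,0,0],[0,0,0,0,0]]'
done| grep -E "pos|force"
```

```text
eef_pos: [0.5492, -0.115, 0.2368]
contact_force: [-3.7, -7.4, 2.1]
grasp_force: 4.0
eef_pos: [0.5494, -0.1147, 0.2368]
contact_force: [-4.7, -8.6, 2.0]
grasp_force: 4.8
```

```bash
python3 -m pendant '[[0,0,0.001,0,0],[0,0,0,0,0]]'| grep -E "pos|force"; python3 -m pendant '[[0,0,0.0005,0,0],[0,0,0,0,0]]'| grep -E "pos|force"
```

```text
eef_pos: [0.5495, -0.1143, 0.2368]
contact_force: [-4.9, -10.5, 3.1]
grasp_force: 5.6
eef_pos: [0.5496, -0.1141, 0.2368]
contact_force: [-5.9, -10.9, 3.0]
grasp_force: 6.1
```

```bash
python3 -m pendant '[[0,0,0.0005,0,0],[0,0,0,0,0]]'| grep -E "pos|force"
```

```text
eef_pos: [0.5496, -0.1139, 0.2368]
contact_force: [-5.1, -11.7, 3.6]
grasp_force: 6.5
```

```bash
python3 -m pendant '[[0,0,0.0005,0,0],[0,0,0,0,0]]'| grep -E "pos|force"
```

```text
eef_pos: [0.5497, -0.1138, 0.2368]
contact_force: [-5.6, -13.3, 5.1]
grasp_force: 6.9
```

```bash
python3 -m pendant '[[0,0,0.0005,0,0],[0,0,0,0,0]]'| grep -E "pos|force"
```

```text
eef_pos: [0.5498, -0.1136, 0.2368]
contact_force: [-7.1, -13.2, 3.5]
grasp_force: 7.3
```

```bash
python3 -m pendant '[[0,0,0,0,0],[0,0,0,0,0]]'| grep -E "pos|force"
```

```text
eef_pos: [0.5498, -0.1136, 0.2369]
contact_force: [-5.9, -13.1, 4.1]
grasp_force: 7.4
```

```bash
python3 -m pendant '[[0,0,0.0005,0,0],[0,0,0,0,0]]'| grep -E "pos|force"
```

```text
eef_pos: [0.5499, -0.1134, 0.2368]
contact_force: [-5.9, -13.1, 4.2]
grasp_force: 7.8
```

```bash
python3 -m pendant '[[0,0,0.0005,0,0],[0,0,0,0,0]]'| grep -E "pos|force"
```

```text
eef_pos: [0.5499, -0.1133, 0.2369]
contact_force: [-7.2, -14.6, 4.3]
grasp_force: 8.2
```

```bash
python3 -m pendant '[[0,0,0,0,0],[0,0,0,0,0]]'| grep -E "pos|force"
python3 - <<'E'
from h import *
im,D=bot.read_camera("side");cv2.imwrite("pics/s4.png",cv2.resize(im[130:300,230:430],None,fx=3.5,fy=3.5))
for r in bot.pinpoint("fence_top","side")[:1]:p=atz("side",r["at"],.09);print(p,r["score"],p[:2]@[.391,.921])
E
```

```text
eef_pos: [0.5499, -0.1133, 0.2369]
contact_force: [-6.6, -14.8, 5.2]
grasp_force: 8.2
[ 0.56526758 -0.093138    0.09      ] 0.96 0.13523952610507015
```

```bash
python3 -m pendant '[[0,0,0.0005,0,0],[0,0,0,0,0]]'| grep -E "pos|force"
```

```text
eef_pos: [0.5515, -0.1096, 0.2367]
contact_force: [-0.9, -1.3, 0.2]
grasp_force: 0.4
```

```bash
python3 -m pendant '[[0,0,0.0005,0,0],[0,0,0,0,0]]'| grep -E "pos|force"
```

```text
eef_pos: [0.5527, -0.1068, 0.2367]
contact_force: [-1.3, -1.5, 0.2]
grasp_force: 1.0
```

View pics/s4.png

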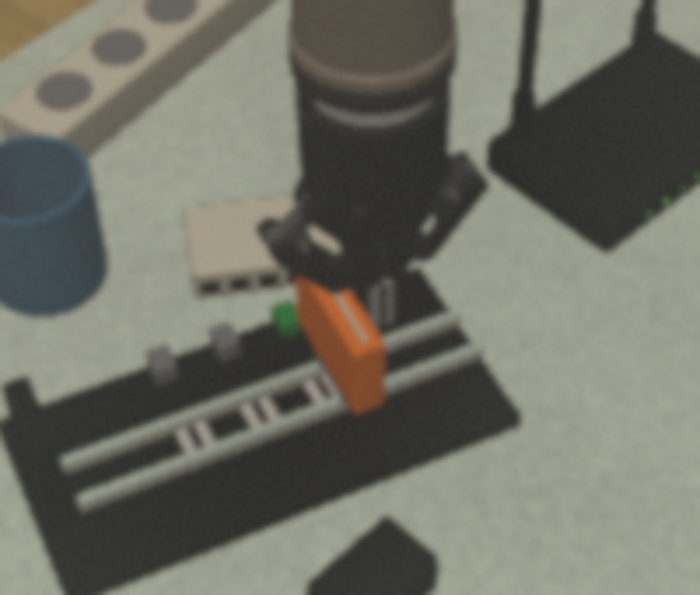

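It snapped: force fell from 16 N to about 1 N. The picture, taken just before, shows the stop at (342,345) on the ridge. I'll draw back straight along -y, then go up.

```bash
python3 -m pendant '[[0,0,-0.005,0,0],[0,0,-0.015,0,0],[0,0,-0.02,0,0],[0,0,-0.02,0,0],[0,0,0,-0.03,0],[0,0,0,-0.03,0],[0,0,0,-0.03,0],[0,0,0,-0.03,0],[0,0.03,-0.02,-0.02,0],[0,0.03,-0.02,0,0],[0,0.02,0,0,0],[0,0,0,0,0]]'
python3 - <<'E'
from h import *
im,D=bot.read_camera("top");a=cv2.resize(im[130:260,210:390],None,fx=3,fy=3)
o=cv2.inRange(cv2.cvtColor(im,cv2.COLOR_BGR2HSV),(5,150,90),(22,255,255))>0
b=np.zeros_like(o);b[150:240,260:370]=1
P=cloud("top",o&b,D);T=P[P[:,2]>.08]
if len(T): print(len(T),T.mean(0),cv2.minAreaRect((T[:,:2]*1000).astype(np.float32)))
im,D=bot.read_camera("side");cv2.imwrite("pics/s5.png",cv2.resize(im[130:300,230:430],None,fx=3.5,fy=3.5))
for n,z in(("fence_top",.09),("clip_green",.012)):
  for r in bot.pinpoint(n,"side")[:1]:p=atz("side",r["at"],z);print(n,p,r["score"],p[:2]@[.391,.921])
E
```

```text
t: 11.62
eef_pos: [0.4359, -0.1684, 0.3766]
tool_rot: [-0.001, 0.2, 0.98, 0.002]
contact_force: [-0.3, 0.6, -0.4]
gripper_width: -0.002
grasp_force: 0.0
371 [ 0.56225229 -0.08762431  0.08845472] ((562.630126953125, -87.43231964111328), (20.040430068969727, 79.60809326171875), 67.20511627197266)
fence_top [ 0.56921412 -0.08695125  0.09      ] 0.57 0.14248062368131534
clip_green [ 0.62152175 -0.10954379  0.012     ] 0.38 0.1421251714529679
```

View pics/s5.png

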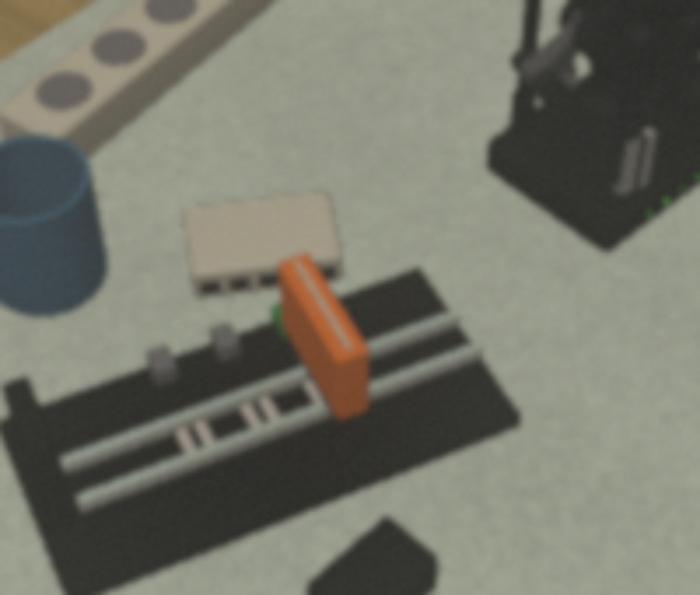

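The stop, at (325,335), is level with the green clip at (278,318). Its measured position along the rail is 0.139 m, and the clip's first top-camera reading was also 0.139 m. The hand is clear and the other things haven't moved.

```bash
python3 -c "
from station import bot;print(bot.hand_in())"
```

```text
the job is handed in; nothing more can be done
None
```

The orange side stop is clicked into the first notch, level with the green clip. The hand is drawn clear, the other things were not touched, and the job was handed in after about 12 s.

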